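# Leave the phone sticking out over the desk edge, ready to be taken

### The job

Slide the phone across the desk, keeping it flat and never lifting it, out to the far edge of the desk and midway between the two markers, so that the person at the chair can take it. Leave it at rest with its long side parallel to the edge and about a third of its width (24 mm) sticking out over it. Push it gently with the fingers, and leave the markers and the cups beside them alone.

Things in the scene. Friction and masses are not known exactly. Their poses are not given: they have to be found in the camera images.
- phone: black smartphone lying flat, screen up, loose: 150 mm long (its own x axis), 71 mm wide (y), 8 mm thick, about 0.18 kg. Origin: centre of its underside. At the start its x axis points to about world +y (within 0.45 rad), so a long side faces the far edge; its centre starts about 50 to 100 mm short of the edge and up to 55 mm to either side of the middle between the markers
- desk_edge (a point): point on the top rim of the desk's straight far edge, at the height of the desk top. The edge is parallel to world y; beyond it (greater x) there is no desk; toward its left part (y above about 0.32) a side cabinet stands beyond it, its top 25 mm lower
- marker_left: white whiteboard marker with a black cap, 138 mm long (its own y axis), 18 mm thick, lying loose and pointing toward the edge, to the left of the phone (greater y). Origin: centre of its underside. It slides aside if pushed
- marker_right: the same kind of marker to the right of the phone (smaller y), 350 to 370 mm from the left one, roughly parallel to it; same size, same origin. It slides aside if pushed
- plain_cup: clear specimen cup with a plain white lid, loose, 58 mm across and 65 mm high, upright to the right of the right marker. Origin: centre of its underside
Not all that is in view belongs to the job. Leave any purple look-alike of the marker_left alone. Leave any red look-alike of the marker_right alone.

How it is judged:
By the outcome, as a careful person would: the job done as asked, in the order asked, and still so for the second after the job is handed in, with the robot touching nothing.
It also fails if it takes over 54 s, if anything falls off the work surface, if the arm or the gripper's body presses on something with over 40 N, if the wrist force passes 120 N, or if a joint passes its speed limit or range.

### The arm

A 6-joint arm with a two-finger parallel gripper is mounted at the origin on the work surface; the furniture and walls round the work are solid. World frame = base frame: x ahead of the robot, y to its left, z up, the work surface at z = 0. Lengths are in mm, angles in rad, forces in N, time in s.
With the tool pointing down it reaches from about 400 to 925 mm from the base axis. Payload 12.5 kg.
Tool frame: the origin (TCP) lies midway between the tips of the shut fingers; the grasp point (between the pads) lies 19 mm behind it; z points along the fingers, y is the line along which they close (so a half turn about z gives the same grasp; the last joint's range is limited). The gripper opens to 95 mm and grips with 3 to 60 N. Pads are 20 mm wide; open, the fingers measure 119 mm over their backs; the gripper's body (75 mm by 180 mm) begins 59 mm behind the grasp point.
Start: joints at [1.119, 0.491, 1.559, -0, 1.092, -0.106], TCP at [211.828, 588.027, 214.661] pointing down, gripper open.
Joint ranges: [-3.1, 3.1], [-0.84, 2.19], [0.05, 2.79], [-1.13, 4.28], [0.06, 2.93], [-2.69, 2.69]. Speed limits (rad/s): [2.22, 2.22, 2.79, 3.14, 3.14, 3.14].

### API

Orientations are given as [roll, pitch, yaw] about the fixed x, y, z axes, in that order (R = Rz(yaw) Ry(pitch) Rx(roll)).
In Python, from cell import state, viewer, env, models gives the robot as it stands. The module is installed in compiled form; this text tells all that it offers.
- The arm moves only by the tool arm_command, never from a script. Its argument "rows" is a list of rows, each a list of 2 entries, a list of its own where there are three numbers: the shift along the tool's x, y, z normalised to -1 to 1, where 1 is 0.25 m, then the turn about the tool's z normalised to -1 to 1, where 1 is pi rad. A call has exactly 5 rows; each row shifts and turns the commanded pose from where the row before left it, along the tool's axes as they then stand; what a row does not reach is not made up. A row lasts 1/10 s, in which the tool goes at most 50 mm and 8.59 degrees, less where a joint would pass 70% of its speed; a pose out of reach is approached as far as the arm can. A call with a number of a shift or a turn outside -1 to 1 is refused whole. A call with a gripper value outside its range is refused whole. "claw" is the opening, from 0 (shut) to 1 (fully open), set as the call begins (left out, the last holds). The fingers move at their own pace and stop on an object; the grip force is fixed at half the most. Time passes only in rows, so rows that do not move let the fingers close, or fill a call up. It gives the time, the measured TCP pose, the force, the opening and the grip force at its end, in the units of the state.
- state(): the state, without advancing time (a new reading comes with each control period).
- viewer.read_camera(name): name is "scene" or "top"; returns (picture, depth): 384x512x3 uint8, red, green, blue; 384x512 float32, mm along the optical axis (not along the pixel's ray), 0 where there is no reading.
- viewer.get_calibration(name): a dict with "camera_matrix" (3x3 intrinsics, pixels), "world_to_cam" (4x4, takes a point from world to camera coordinates). Camera axes: x right, y up, looking along -z (the intrinsics and any distortion apply to the point x, -y, -z); pixel columns grow to the right and rows downward; lengths in mm; the calibration is good to about 2 mm. A picture is of the moment at which its call begins. get_calibration takes no time and is no camera call.
- env.job_done(): hands the job in; it is judged then, once.
Trained networks look in the newest picture that a camera, given by its name, has taken for a name from the list of things; names that differ only in an ending like _2 or _b are one class to them, and where a whole thing is asked for, a point or a joint stands for the part that bears it (a point fixed in the world has none). Each returns a list of dicts, best first, with "confidence" (0 to 1); they miss things now and then, are a little off and sometimes report something else, mostly with a low value. They report only what shows in the picture. A call takes as long as a camera call. They do not tell look-alikes from the thing itself.
- models.search_frame(camera, label): "position" ([x, y, z] in mm, in world coordinates, good to about 4 mm: the middle of the surface that is visible of it).
- models.mark_of(camera, label): "position" ([x, y, z] in mm, in world coordinates, good to about 4 mm: a listed point, or the origin of a listed thing).
The state is a dict: "t": time; "joints": joint angles; "qvel": joint speeds; "tau": joint torques, N m; "eef_pos": TCP position; "tcp_rot": TCP orientation; "ft_force": force on the tool from outside, world axes, zero at the start; "moment": the same for the moment, N m; "opening": opening from 0.0 (shut) to 1.0 (fully open); "grip_force": force on a finger pad.
Only numpy, scipy, OpenCV 4.12 (cv2) and the standard library are available. Lean on these libraries where they do the work, as an engineer would, in place of code of your own. Each camera call takes 0.05 s, during which the arm holds its last target. There are 200 camera calls.

## Working session

There is one attempt and no reset: what is moved stays moved. The work goes in short steps, Python scripts to look and compute and a tool call to move; the robot and the scene stay as the last step left them, time stands still between calls to the robot, and variables do not carry over. Pictures are saved under pics/ and viewed, at most 12 in all, crops included, and the job is handed in when it is done.

Besides the shell and the picture viewer there is one more tool, called after ">>>" as name([rows], argument=value, ...), one row to a line, values as JSON. arm_command: Moves the arm, as the interface text tells. Scaled input: -1 to 1 covers 0.25 m each way for a shift and pi rad each way for a turn. Its arguments: {"type":"object","properties":{"rows":{"type":"array","items":{"type":"array"}},"claw":{"type":"number"}},"required":["rows"]}

```bash
mkdir -p pics; cat > h.py <<'E'
import numpy as np, cv2
from cell import state, viewer, env, models
def cal(n):
    c=viewer.get_calibration(n); return np.array(c["camera_matrix"]),np.array(c["world_to_cam"])
def proj(n,P):
    K,T=cal(n); p=T[:3,:3]@np.array(P,float)+T[:3,3]; q=K@np.array([p[0],-p[1],-p[2]]); return q[:2]/q[2]
def plane(n,uv,z):
    K,T=cal(n); uv=np.atleast_2d(np.array(uv,float)); d=np.linalg.inv(K)@np.c_[uv,np.ones(len(uv))].T
    d=T[:3,:3].T@(d*np.array([[1],[-1],[-1]])); o=-T[:3,:3].T@T[:3,3]
    return (o[:,None]+d*((z-o[2])/d[2])).T
E
python3 - <<'E'
from h import *
for n in("scene","top"):
    im,d=viewer.read_camera(n); cv2.imwrite(f"pics/{n}0.png",im[:,:,::-1]); np.save(f"{n}0.npy",im)
    for l in("phone","desk_edge","marker_left","plain_cup"):
        print(n,l,[(np.round(r["position"],0).tolist(),round(r["confidence"],2),proj(n,r["position"]).round().tolist()) for r in models.mark_of(n,l)])
print(viewer.get_calibration("top"))
s=state();print(s)
E
```

```text
scene phone [([466.0, 114.0, -0.0], 0.6, [258.0, 184.0])]
scene desk_edge [([529.0, 216.0, 3.0], 0.8, [250.0, 162.0])]
scene marker_left [([268.0, 219.0, -6.0], 0.59, [190.0, 200.0]), ([439.0, 293.0, 3.0], 0.48, [215.0, 165.0])]
scene plain_cup []
top phone [([465.0, 116.0, 2.0], 0.63, [239.0, 168.0])]
top desk_edge [([531.0, 218.0, -4.0], 0.84, [208.0, 149.0]), ([464.0, 121.0, -1.0], 0.19, [238.0, 168.0])]
top marker_left [([436.0, 289.0, -1.0], 0.65, [186.0, 178.0]), ([265.0, 218.0, 2.0], 0.46, [208.0, 231.0])]
top plain_cup [([473.0, -173.0, -0.0], 0.52, [330.0, 164.0])]
{'camera_matrix': array([[385.0085836 ,   0.        , 253.99286141],
       [  0.        , 385.0085836 , 195.44840776],
       [  0.        ,   0.        ,   1.        ]]), 'world_to_cam': array([[-9.41822928e-03, -9.99357050e-01, -3.45945497e-02,
         7.40172516e+01],
       [ 9.94285519e-01, -1.30382329e-02,  1.05954292e-01,
        -3.73016811e+02],
       [-1.06337220e-01, -3.33989579e-02,  9.93769040e-01,
        -1.18552565e+03],
       [ 0.00000000e+00,  0.00000000e+00,  0.00000000e+00,
         1.00000000e+00]])}
{'t': 0.5, 'joints': array([ 1.11939549e+00,  4.90914781e-01,  1.55891195e+00, -5.29003504e-06,
        1.09172678e+00, -1.05570773e-01]), 'qvel': array([ 0.00071351, -0.00087928, -0.00133392, -0.00032722, -0.00143715,
       -0.00109846]), 'tau': array([-1.06985935e-03, -6.12048697e+01, -2.58283907e+01,  6.93368632e-02,
        4.47283604e-02, -2.71412239e-05]), 'eef_pos': array([211.82563554, 588.01392697, 214.64763433]), 'tcp_rot': array([3.14155422e+00, 8.79304146e-06, 2.79576503e+00]), 'ft_force': array([ 0.78823018, -0.03286619, -0.84748762]), 'moment': array([-0.05372561, -0.02020479,  0.04990172]), 'grip_force': 0.0, 'opening': 1.0013708511624537}
```

View pics/top0.png

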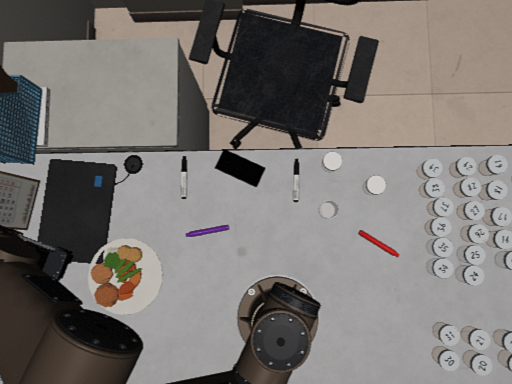

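View pics/scene0.png

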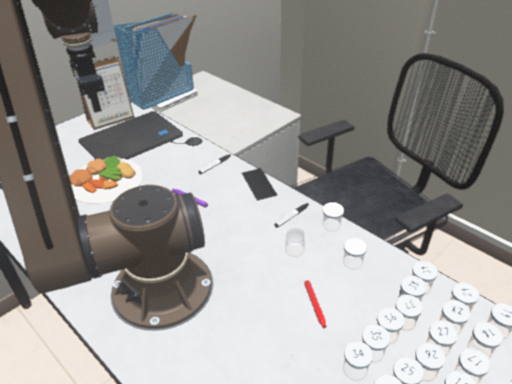

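```bash
cat >> h.py <<'E'
def measure(im,box=(200,150,285,195),thr=70):
    """phone pose (centre xyz, yaw of long axis, size) from the top picture, by fitting a rectangle on the plane z=8"""
    x0,y0,x1,y1=box; S=8
    g=cv2.resize(cv2.cvtColor(im,cv2.COLOR_RGB2GRAY)[y0:y1,x0:x1],None,fx=S,fy=S,interpolation=cv2.INTER_CUBIC)
    cs=cv2.findContours((g<thr).astype(np.uint8),cv2.RETR_EXTERNAL,cv2.CHAIN_APPROX_NONE)[0]
    c=max(cs,key=cv2.contourArea)[:,0,:]
    uv=(c+.5)/S-.5+[x0,y0]
    w=plane("top",uv,8)[:,:2].astype(np.float32)
    (cx,cy),(a,b),t=cv2.minAreaRect(w)
    if a<b: t+=90
    t=np.deg2rad(t)%np.pi
    return cx,cy,t,max(a,b),min(a,b)
def edge(im,cols,r0=135,r1=160):
    g=cv2.cvtColor(im,cv2.COLOR_RGB2GRAY).astype(float); out=[]
    for c in cols:
        p=g[r0:r1,c]; i=np.argmin(p); lvl=p[i+3:i+7].mean(); h=(p[i]+lvl)/2
        j=i
        while p[j]<h: j+=1
        out.append((c,r0+j-1+(h-p[j-1])/(p[j]-p[j-1])))
    return plane("top",out,0)
E
python3 - <<'E'
from h import *
im=np.load("top0.npy"); g=cv2.cvtColor(im,cv2.COLOR_RGB2GRAY)
print(measure(im),measure(im,thr=110))
for c in (225,260,320,360): print(c,g[140:158,c])
e=edge(im,[215,225,260,280,310,360,380,400]);print(e.round(1).tolist())
# markers: bright body + dark cap extents
for n,uv in(("L",[(184,158),(184,198)]),("R",[(296.5,158),(295,201)])): print(n,plane("top",uv,9).round().tolist())
for n in("scene","top"):
    for l in("marker_left","marker_right"):
        print(n,l,[(np.round(r["position"],0).tolist(),round(r["confidence"],2)) for r in models.mark_of(n,l)])
cv2.imwrite("pics/crop0.png",cv2.resize(im[135:210,160:320,::-1],None,fx=5,fy=5,interpolation=cv2.INTER_CUBIC))
E
```

```text
(481.21527099609375, 145.73931884765625, np.float64(1.111338121575475), 217.0476531982422, 71.53479766845703) (488.12750244140625, 141.6230010986328, np.float64(1.122391371942767), 218.53355407714844, 89.74280548095703)
225 [148 150 148 148 150 150 150 156 155  29   0   0   0   5   3   2   2   2]
260 [150 153 149 151 150 149 149 154 145  55 164 165 161 161 160 162 160 158]
320 [134 163 161 159 160 157 161 155  56 163 166 162 160 158 157 156 157 158]
360 [157 157 157 159 160 162 159  70 126 163 162 162 163 163 164 164 161 159]
[[524.3, 195.6, 0.0], [517.7, 163.1, 0.0], [525.1, 49.7, 0.0], [524.3, -14.7, 0.0], [557.5, -111.8, 0.0], [524.9, -270.4, 0.0], [524.9, -333.8, 0.0], [525.2, -396.9, 0.0]]
L [[499.0, 295.0, 9.0], [370.0, 293.0, 9.0]]
R [[493.0, -66.0, 9.0], [356.0, -59.0, 9.0]]
scene marker_left [([268.0, 219.0, -6.0], 0.59), ([439.0, 293.0, 3.0], 0.48)]
scene marker_right [([425.0, -65.0, 0.0], 0.77), ([225.0, -312.0, -1.0], 0.69)]
top marker_left [([436.0, 289.0, -1.0], 0.65), ([265.0, 218.0, 2.0], 0.46)]
top marker_right [([421.0, -69.0, -2.0], 0.53), ([213.0, -317.0, 0.0], 0.52)]
```

View pics/crop0.png

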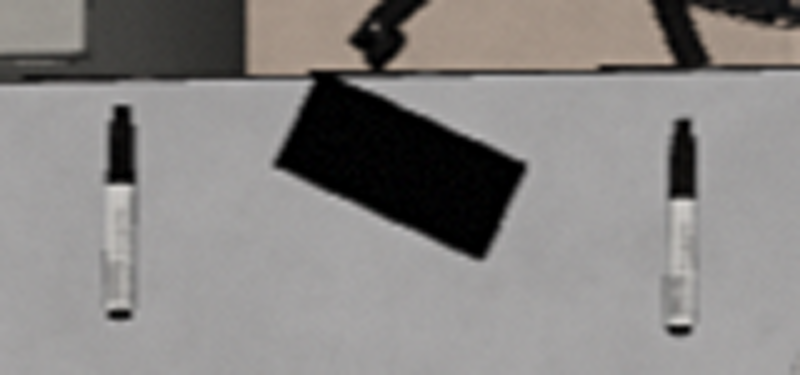

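Top view: the phone is the black slab near (240,168). The wanted white markers are at (184,178) and (296,180). The purple look-alike (207,231), the red one (379,243), the laptop (78,210) and the black puck (134,164) are not what I want. The crop confirms this. The phone is turned about 0.4 rad and its far-left corner touches the edge line.

```bash
cat >> h.py <<'E'
def phone(im,xmax=517,box=(195,140,290,200),thr=80):
    x0,y0,x1,y1=box; S=8
    g=cv2.resize(cv2.cvtColor(im,cv2.COLOR_RGB2GRAY)[y0:y1,x0:x1],None,fx=S,fy=S,interpolation=cv2.INTER_CUBIC)
    v,u=np.mgrid[0:g.shape[0],0:g.shape[1]]
    uv=np.c_[u.ravel(),v.ravel()]; w=plane("top",(uv+.5)/S-.5+[x0,y0],8)
    m=((g<thr).ravel()&(w[:,0]<xmax)).reshape(g.shape).astype(np.uint8)
    n,lab,st,_=cv2.connectedComponentsWithStats(m)
    k=1+np.argmax(st[1:,4]); p=w[(lab==k).ravel()][:,:2].astype(np.float32)
    (cx,cy),(a,b),t=cv2.minAreaRect(p)
    if a<b: t+=90
    return np.round([cx,cy,np.deg2rad(t)%np.pi,max(a,b),min(a,b)],3)
E
python3 - <<'E'
from h import *
im,d=viewer.read_camera("top")
print(phone(im),phone(im,thr=60),phone(im,thr=100,xmax=512))
K,T=cal("top"); o=-T[:3,:3].T@T[:3,3]
res=[]
for c in list(range(262,288))+list(range(325,400)):
    v=np.arange(140,160); uv=np.c_[np.full(20,c),v]; r=np.linalg.inv(K)@np.c_[uv,np.ones(20)].T
    P=o[:,None]+T[:3,:3].T@(r*np.array([[1],[-1],[-1]])*d[v,c])
    i=np.where(P[2]>-15)[0]; res.append((P[0,i[0]],P[2,i[0]],P[0,i[0]]-P[0,i[0]+1]))
    if c in(270,350): print(P[0].round()[3:14],P[2].round()[3:14],cv2.cvtColor(im,cv2.COLOR_RGB2GRAY)[143:154,c])
res=np.array(res);print("last desk pixel x: min/max",res[:,0].min(),np.percentile(res[:,0],[25,50,75]),res[:,0].max(),res.mean(0))
sc,ds=viewer.read_camera("scene")
# markers: centroid of height-based mask in top
for n,(a,b) in(("L",(178,191)),("R",(290,303))):
    g=cv2.cvtColor(im,cv2.COLOR_RGB2GRAY)[152:206,a:b].astype(int); m=(g<110)|(g>190); v,u=np.nonzero(m)
    w=plane("top",np.c_[u+a,v+152],9); print(n,w.mean(0).round(1),w.min(0).round(),w.max(0).round())
E
```

```text
[465.548 115.206   1.124 148.895  70.4  ] [465.576 115.183   1.122 147.465  69.168] [465.574 115.197   1.122 150.371  71.336]
[729. 725. 720. 715. 707. 703. 526. 524. 520. 516. 513.] [-745. -751. -752. -752. -742. -746.   -0.   -3.   -1.    2.    0.] [150 148 148 150 152 147  68 161 162 160 159]
[722. 718. 712. 708. 528. 525. 521. 519. 515. 512. 508.] [-746. -753. -750. -754.    0.   -2.    1.   -1.    1.   -2.    1.] [157 158 164 160  35  92 166 166 163 163 162]
last desk pixel x: min/max 245.5168232479409 [526.3505045  527.4236235  528.42285733] 530.3180367858383 [521.86451818  23.38152684  -6.34391009]
L [465.9 295.1   9. ] [370. 288.   9.] [506. 304.   9.]
R [448.7 -63.6   9. ] [356. -71.   9.] [490. -53.   9.]
```

>>> arm_command([
  [[-0.13,-0.13,0],0],
  [[-0.13,-0.13,0],0],
  [[-0.13,-0.13,0],0],
  [[-0.13,-0.13,0],0],
  [[-0.13,-0.13,0],0],
], claw=1)

```text
t: 1.3
eef_pos: [310.1, 378.5, 214.8]
tcp_rot: [3.141, 0.0, 2.796]
ft_force: [0.9, 0.8, -0.3]
opening: 1.001
grip_force: 0.0
```

>>> arm_command([
  [[-0.12,-0.13,0],0],
  [[-0.12,-0.13,0],0],
  [[-0.12,-0.13,0],0],
  [[-0.12,-0.13,0],0],
  [[-0.12,-0.13,0],0],
])

```text
t: 1.8
eef_pos: [396.1, 174.7, 214.9]
tcp_rot: [3.141, 0.001, 2.796]
ft_force: [-0.1, 0.4, -0.7]
opening: 1.004
grip_force: 0.0
```

>>> arm_command([
  [[-0.05,-0.05,0.12],0],
  [[-0.05,-0.055,0.16],0.033],
  [[0,0,0.16],0],
  [[0,0,0.16],0],
  [[0,0,0.1],0],
])

```text
t: 2.3
eef_pos: [409.8, 142.8, 37.6]
tcp_rot: [-3.141, -0.001, 2.691]
ft_force: [0.7, 0.3, 0.2]
opening: 1.001
grip_force: 0.0
```

>>> arm_command([
  [[0,0,0.06],0],
  [[0,0,0.04],0],
  [[0,0,0.02],0],
  [[0,0,0],0],
  [[0,0,0],0],
])

```text
t: 2.8
eef_pos: [410.6, 143.3, 10.2]
tcp_rot: [3.141, 0.001, 2.692]
ft_force: [-0.5, -0.9, 0.2]
opening: 1.0
grip_force: 0.0
```

```bash
python3 - <<'E'
from h import *
print(state()["eef_pos"],state()["ft_force"])
im,d=viewer.read_camera("top"); print(phone(im))
cv2.imwrite("pics/c1.png",cv2.resize(im[130:230,160:320,::-1],None,fx=5,fy=5,interpolation=cv2.INTER_CUBIC))
E
```

```text
[410.61973226 143.29955262  10.21199068] [-0.51693947 -0.87746098  0.18713179]
[440.543 148.993   1.558 225.218 154.   ]
```

View pics/c1.png

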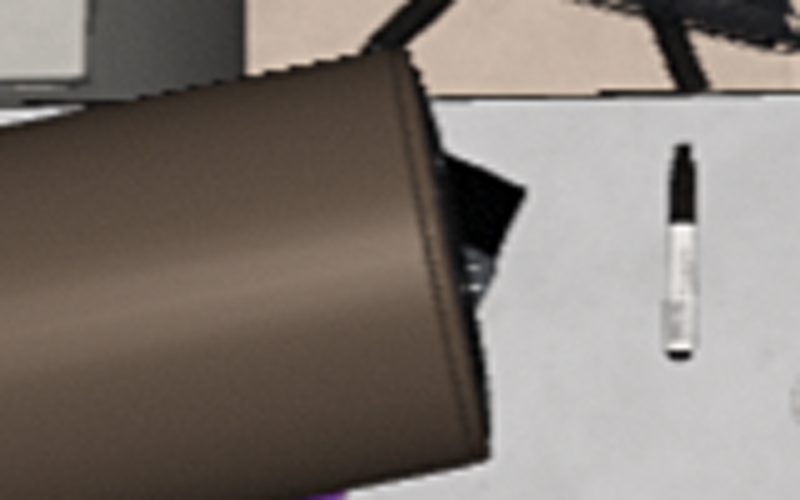

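>>> arm_command([
  [[0,0,0.027],0],
  [[-0.02,0,0],0],
  [[-0.016,0,0],0],
  [[-0.016,0,0],0],
  [[-0.01,0,0],0],
])

```text
t: 3.35
eef_pos: [424.8, 136.2, 3.0]
tcp_rot: [3.141, 0.0, 2.692]
ft_force: [1.1, -0.7, -0.3]
opening: 0.996
grip_force: 0.0
```

```bash
python3 - <<'E'
from h import *
print(state()["eef_pos"],state()["ft_force"])
im,d=viewer.read_camera("scene")
cv2.imwrite("pics/c2.png",cv2.resize(im[140:240,180:320,::-1],None,fx=5,fy=5,interpolation=cv2.INTER_CUBIC))
E
```

```text
[424.83468859 136.24150305   2.95417812] [ 1.14238225 -0.72790738 -0.3048268 ]
```

View pics/c2.png

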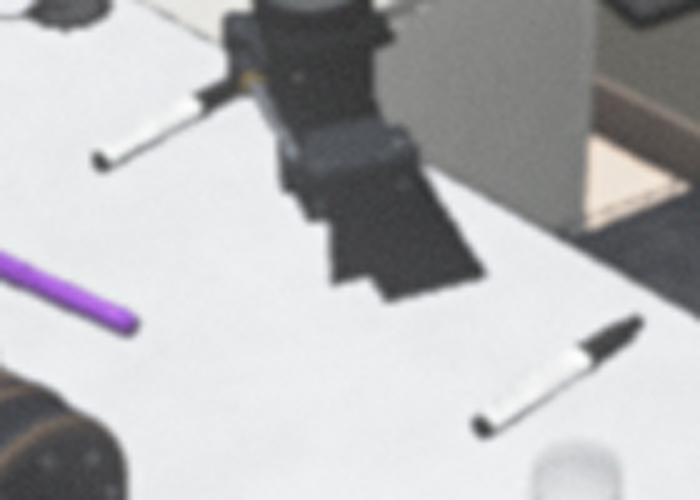

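The right finger (crop (345,275)) sits against the phone's rear side (phone corner at (390,298)). Next is the turning push.

>>> arm_command([
  [[-0.008,-0.0055,0],-0.0095],
  [[-0.008,-0.0055,0],-0.0095],
  [[-0.008,-0.0055,0],-0.0095],
  [[-0.008,-0.0055,0],-0.0095],
  [[-0.008,-0.0055,0],-0.0095],
])

```text
t: 3.9
eef_pos: [430.5, 126.2, 2.9]
tcp_rot: [-3.141, -0.001, 2.842]
ft_force: [-1.3, 1.3, 0.4]
opening: 0.999
grip_force: 0.8
```

>>> arm_command([
  [[-0.008,-0.0055,0],-0.0095],
  [[-0.008,-0.0055,0],-0.0095],
  [[-0.008,-0.0055,0],-0.0095],
  [[-0.008,-0.0055,0],-0.0095],
  [[-0.008,-0.0055,0],-0.0095],
])

```text
t: 4.4
eef_pos: [438.5, 117.1, 2.9]
tcp_rot: [-3.141, -0.001, 2.992]
ft_force: [-1.9, -0.0, 1.3]
opening: 0.999
grip_force: 0.9
```

>>> arm_command([
  [[-0.008,-0.0055,0],-0.0095],
  [[-0.008,-0.0055,0],-0.0095],
  [[-0.008,-0.0055,0],-0.0095],
  [[-0.008,-0.0055,0],-0.0095],
  [[-0.008,-0.0055,0],-0.0095],
])

```text
t: 4.9
eef_pos: [447.8, 109.4, 2.9]
tcp_rot: [-3.142, -0.001, 3.141]
ft_force: [-1.7, -1.1, 0.9]
opening: 0.999
grip_force: 1.0
```

>>> arm_command([
  [[0.06,0,0],0],
  [[0.04,0,-0.12],0],
  [[0,0,-0.16],0],
  [[0,-0.1,-0.12],0],
  [[0,-0.16,0],0],
], claw=0)

```text
t: 5.4
eef_pos: [424.5, 44.8, 106.1]
tcp_rot: [-3.141, 0.006, -3.14]
ft_force: [1.2, 0.0, -0.7]
opening: 0.635
grip_force: 0.0
```

>>> arm_command([
  [[0,-0.18,0],0],
  [[0,-0.18,0],0],
  [[0,-0.18,0],0],
  [[0,-0.1,0],0],
  [[0,0,0],0],
])

```text
t: 5.9
eef_pos: [423.0, -118.1, 102.9]
tcp_rot: [-3.141, 0.001, 3.136]
ft_force: [-0.3, 0.2, -0.2]
opening: 0.216
grip_force: 0.0
```

```bash
python3 - <<'E'
from h import *
im,d=viewer.read_camera("top"); print(phone(im),phone(im,thr=100,xmax=520))
for l in("phone","marker_left","marker_right","desk_edge"): print(l,[(np.round(r["position"],0).tolist(),round(r["confidence"],2)) for r in models.mark_of("top",l)])
cv2.imwrite("pics/c3.png",cv2.resize(im[130:210,160:320,::-1],None,fx=5,fy=5,interpolation=cv2.INTER_CUBIC))
E
```

```text
[474.787  85.391   0.952 316.217 124.271] [441.936 109.109   1.558 305.058 157.804]
phone [([492.0, 112.0, 2.0], 0.51)]
marker_left []
marker_right []
desk_edge []
```

View pics/c3.png

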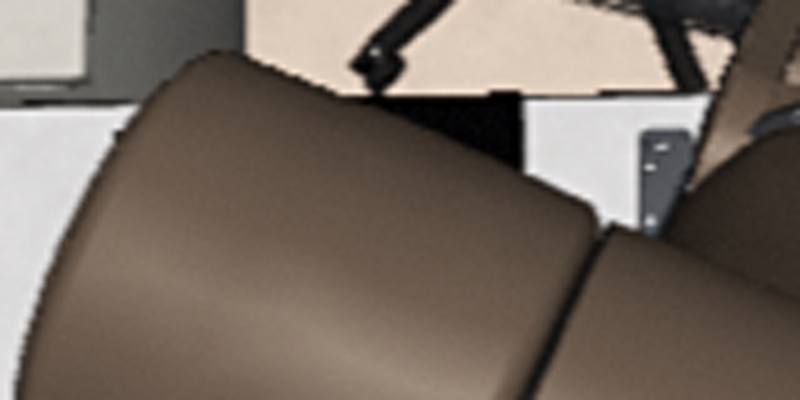

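```bash
python3 - <<'E'
from h import *
print(plane("top",[(263.9,151),(263.9,158)],8).round(1))
im,d=viewer.read_camera("scene")
for l in("phone","marker_left","marker_right","desk_edge"): print(l,[(np.round(r["position"],0).tolist(),round(r["confidence"],2)) for r in models.mark_of("scene",l)])
x0,y0,x1,y1=200,145,320,225
cv2.imwrite("pics/c4.png",cv2.resize(im[y0:y1,x0:x1,::-1],None,fx=6,fy=6,interpolation=cv2.INTER_CUBIC))
E
```

```text
[[518.1  37.1   8. ]
 [495.3  37.4   8. ]]
phone [([496.0, 109.0, -0.0], 0.74), ([528.0, 220.0, 2.0], 0.6)]
marker_left [([263.0, 214.0, -5.0], 0.71), ([440.0, 295.0, 3.0], 0.58)]
marker_right [([428.0, -66.0, 2.0], 0.81), ([224.0, -316.0, -0.0], 0.65)]
desk_edge [([530.0, 218.0, 2.0], 0.66)]
```

View pics/c4.png

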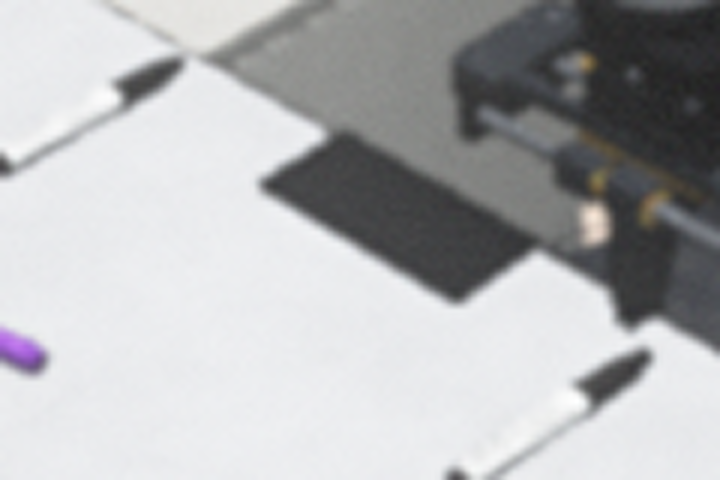

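```bash
python3 - <<'E'
from h import *
f=lambda p:np.array(p)/6+[200,145]-0.42
c=plane("scene",f([(262,184),(457,302),(536,245),(342,132)]),8);print(c.round(1),c.mean(0))
print("mk",plane("scene",f([(6,163),(184,62),(455,474),(649,352)]),9).round(1))
print("edge",plane("scene",f([(195,57),(320,127),(560,261),(660,320)]),0).round(1))
im=np.load("top0.npy");g=cv2.cvtColor(im,cv2.COLOR_RGB2GRAY)
print(plane("top",[(184.0,178.5),(296.2,179.5)],9).round(1)); print(g[165:170,180:190],g[185:188,180:190],g[165:168,291:302],g[188:192,291:302])
E
```

```text
[[459.4 176.3   8. ]
 [458.2  30.8   8. ]
 [521.5  32.2   8. ]
 [523.4 177.9   8. ]] [490.61175875 104.3034757    8.        ]
mk [[375.4 292.2   9. ]
 [508.8 291.3   9. ]
 [361.5 -56.9   9. ]
 [494.5 -67.4   9. ]]
edge [[525.2 300.1   0. ]
 [526.  198.    0. ]
 [527.6  20.4   0. ]
 [526.3 -49.    0. ]]
[[432.6 293.9   9. ]
 [424.2 -64.    9. ]]
[[162 114  21   9  12  10  52 131 163 162]
 [163 114  19   4  11  12  54 130 164 162]
 [164 116  22   5  10   9  52 129 164 161]
 [162 113  22   6  11  10  50 126 162 160]
 [143  79  13   6   7   1  30 117 161 159]] [[134 157 179 167 170 163 134 142 160 162]
 [135 155 184 178 182 171 140 144 160 161]
 [136 143 160 150 161 168 141 144 162 160]] [[163 166 129  51  14  18  15  24 118 164 161]
 [164 165 120  31   8  18  18  24 118 164 163]
 [165 167 121  29   9  16  13  23 117 163 160]] [[158 157 152 170 178 162 173 154 137 159 160]
 [159 156 151 170 185 179 185 169 150 158 158]
 [159 139 130 146 149 151 173 168 152 160 161]
 [163 138 127 128 132 145 167 161 145 161 162]]
```

>>> arm_command([
  [[-0.07,0.11,0],0],
  [[-0.07,0.11,0],0],
  [[-0.07,0.11,0],0],
  [[-0.07,0.1,0],0],
  [[0,0,0.12],0],
], claw=0)

```text
t: 6.9
eef_pos: [496.4, -5.8, 74.8]
tcp_rot: [-3.141, 0.007, -3.14]
ft_force: [0.1, -1.6, -0.9]
opening: 0.005
grip_force: 0.0
```

>>> arm_command([
  [[0,0,0.12],0],
  [[0,0,0.1],0],
  [[0,0,0.02],0],
  [[0,0,0],0],
  [[0,0,0],0],
])

```text
t: 7.4
eef_pos: [493.5, -8.1, 13.8]
tcp_rot: [-3.142, 0.001, 3.14]
ft_force: [0.2, 0.6, 0.4]
opening: 0.006
grip_force: 0.0
```

>>> arm_command([
  [[0,0,0.042],0],
  [[0,0.03,0],0],
  [[0,0.024,0],0],
  [[0,0.012,0],0],
  [[0,0.012,0],0],
])

```text
t: 7.9
eef_pos: [493.2, 11.9, 2.6]
tcp_rot: [3.142, 0.0, 3.14]
ft_force: [0.7, 0.5, 0.1]
opening: 0.004
grip_force: 0.0
```

>>> arm_command([
  [[0,0.012,0],0],
  [[0,0.012,0],0],
  [[0,0.012,0],0],
  [[0,0.012,0],0],
  [[0,0.006,0],0],
])

```text
t: 8.4
eef_pos: [493.1, 25.2, 2.4]
tcp_rot: [3.141, 0.0, 3.14]
ft_force: [-0.3, -0.5, 0.4]
opening: 0.005
grip_force: 0.0
```

```bash
python3 - <<'E'
from h import *
print(state()["eef_pos"],state()["ft_force"])
im,d=viewer.read_camera("scene")
x0,y0,x1,y1=200,145,320,225
cv2.imwrite("pics/c5.png",cv2.resize(im[y0:y1,x0:x1,::-1],None,fx=6,fy=6,interpolation=cv2.INTER_CUBIC))
E
```

```text
[493.12322117  25.18934683   2.39031952] [-0.26068563 -0.51991802  0.44326836]
```

View pics/c5.png

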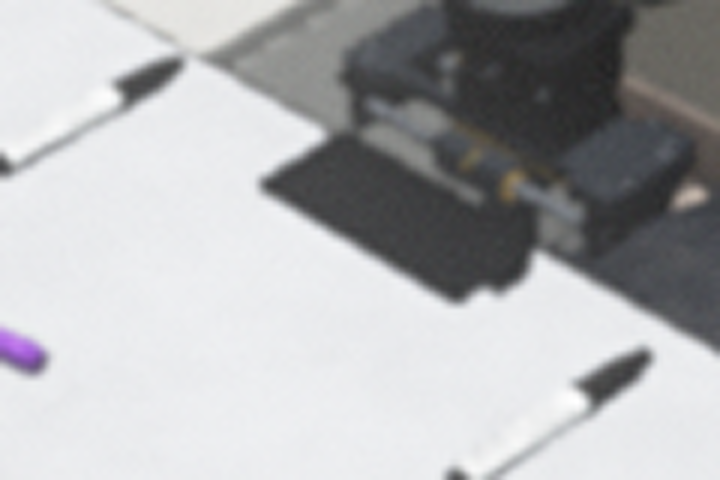

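>>> arm_command([
  [[0,0.012,0],0],
  [[0,0.004,0],0],
  [[0,-0.04,0],0],
  [[0,-0.04,-0.06],0],
  [[0,0,-0.16],0],
])

```text
t: 8.95
eef_pos: [491.9, 7.6, 55.8]
tcp_rot: [3.141, -0.005, 3.139]
ft_force: [-0.1, -0.8, 0.1]
opening: 0.002
grip_force: 0.0
```

>>> arm_command([
  [[0.07,0.1,0],0],
  [[0.07,0.1,0],0],
  [[0.07,0.1,0],0],
  [[0.07,0.1,0],0],
  [[0,0.03,0],0],
], claw=1)

```text
t: 9.45
eef_pos: [421.4, 117.5, 57.5]
tcp_rot: [-3.142, -0.001, 3.141]
ft_force: [0.0, -0.3, 1.4]
opening: 0.37
grip_force: 0.0
```

>>> arm_command([
  [[0,0,0.1],0],
  [[0,0,0.06],0],
  [[0,0,0],0],
  [[0,0,0],0],
  [[0,0,0],0],
])

```text
t: 9.95
eef_pos: [423.9, 116.2, 18.0]
tcp_rot: [3.141, 0.001, 3.139]
ft_force: [0.5, 0.3, 0.2]
opening: 0.788
grip_force: 0.0
```

>>> arm_command([
  [[0,0,0.04],0],
  [[0,0,0.019],0],
  [[-0.03,0,0],0],
  [[-0.03,0,0],0],
  [[-0.02,0,0],0],
], claw=1)

```text
t: 10.45
eef_pos: [444.5, 116.5, 2.7]
tcp_rot: [3.141, 0.001, 3.14]
ft_force: [0.1, -0.4, 0.2]
opening: 1.002
grip_force: 0.0
```

>>> arm_command([
  [[-0.01,0,0],0],
  [[-0.01,0,0],0],
  [[-0.01,0,0],0],
  [[-0.01,0,0],0],
  [[-0.01,0,0],0],
])

```text
t: 10.95
eef_pos: [455.6, 116.5, 2.6]
tcp_rot: [3.142, -0.001, 3.14]
ft_force: [-2.5, 0.3, 1.9]
opening: 0.998
grip_force: 1.3
```

>>> arm_command([
  [[-0.01,0,0],0],
  [[-0.01,0,0],0],
  [[-0.01,0,0],0],
  [[-0.004,0,0],0],
  [[0,0,0],0],
])

```text
t: 11.45
eef_pos: [464.7, 116.5, 2.6]
tcp_rot: [3.141, 0.001, 3.14]
ft_force: [-1.7, -0.3, 0.0]
opening: 1.005
grip_force: 0.5
```

>>> arm_command([
  [[0.05,0,0],0],
  [[0.04,0,-0.12],0],
  [[0,0,-0.18],0],
  [[0.04,0.08,-0.16],0],
  [[0.03,0.18,0],0],
])

```text
t: 11.95
eef_pos: [425.4, 181.2, 121.8]
tcp_rot: [3.14, 0.007, 3.137]
ft_force: [1.1, 0.4, -1.3]
opening: 0.998
grip_force: 0.0
```

>>> arm_command([
  [[0.02,0.18,0],0],
  [[0.02,0.18,0],0],
  [[0.02,0.18,0],0],
  [[0,0.18,0],0],
  [[0,0.18,0],0],
])

```text
t: 12.45
eef_pos: [408.7, 408.3, 117.5]
tcp_rot: [3.141, 0.0, 3.14]
ft_force: [0.3, -1.2, 1.1]
opening: 1.001
grip_force: 0.0
```

```bash
python3 - <<'E'
from h import *
print(state()["eef_pos"])
im,d=viewer.read_camera("top"); np.save("top6.npy",im)
print(phone(im),phone(im,thr=100,xmax=520))
for l in("phone","marker_left","marker_right","desk_edge"): print(l,[(np.round(r["position"],0).tolist(),round(r["confidence"],2)) for r in models.mark_of("top",l)])
cv2.imwrite("pics/c6.png",cv2.resize(im[130:210,160:320,::-1],None,fx=5,fy=5,interpolation=cv2.INTER_CUBIC))
E
```

```text
[408.74857156 408.25993269 117.53494035]
[495.976 111.581   1.571 147.626  42.053] [497.258 111.587   1.571 149.218  45.474]
phone [([509.0, 116.0, 2.0], 0.63)]
marker_left [([267.0, 217.0, 2.0], 0.59), ([434.0, 290.0, -0.0], 0.56)]
marker_right [([221.0, -319.0, 0.0], 0.74), ([424.0, -65.0, -3.0], 0.66)]
desk_edge [([529.0, 217.0, -3.0], 0.9)]
```

View pics/c6.png

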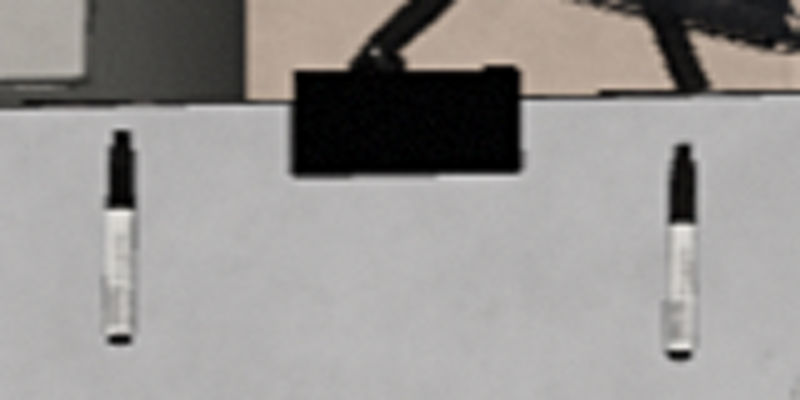

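>>> arm_command([
  [[-0.045,-0.18,0],0],
  [[-0.045,-0.18,0],0],
  [[-0.045,-0.18,0],0],
  [[-0.045,-0.18,0],0],
  [[-0.045,-0.18,0],0],
], claw=0)

```text
t: 13.2
eef_pos: [465.2, 178.4, 117.8]
tcp_rot: [3.142, 0.0, 3.138]
ft_force: [0.4, 0.6, 0.0]
opening: 0.637
grip_force: 0.0
```

>>> arm_command([
  [[-0.045,-0.18,0],0],
  [[-0.045,-0.18,0],0],
  [[-0.045,-0.18,0],0],
  [[-0.045,-0.18,0],0],
  [[0,0,0.1],0],
])

```text
t: 13.7
eef_pos: [512.1, -4.3, 94.5]
tcp_rot: [-3.14, 0.006, 3.133]
ft_force: [0.6, 1.3, -0.2]
opening: 0.22
grip_force: 0.0
```

>>> arm_command([
  [[0,0,0.14],0],
  [[0,0,0.12],0],
  [[0,0,0.04],0],
  [[0,0,0],0],
  [[0,0,0],0],
])

```text
t: 14.2
eef_pos: [510.5, 1.1, 18.6]
tcp_rot: [-3.142, 0.001, 3.139]
ft_force: [-1.5, 0.3, 0.3]
opening: 0.005
grip_force: 0.0
```

>>> arm_command([
  [[0,0,0.04],0],
  [[0,0,0.022],0],
  [[0,0.04,0],0],
  [[0,0.03,0],0],
  [[0,0.01,0],0],
])

```text
t: 14.7
eef_pos: [510.4, 22.5, 2.3]
tcp_rot: [3.141, 0.0, 3.141]
ft_force: [0.2, 0.6, 0.3]
opening: 0.005
grip_force: 0.0
```

>>> arm_command([
  [[0,0.01,0],0],
  [[0,0.01,0],0],
  [[0,0.01,0],0],
  [[0,0,0],0],
  [[0,0,0],0],
])

```text
t: 15.2
eef_pos: [510.4, 28.9, 2.2]
tcp_rot: [3.142, 0.0, 3.14]
ft_force: [-0.6, 0.3, -0.4]
opening: 0.004
grip_force: 0.0
```

```bash
python3 - <<'E'
from h import *
print(state()["eef_pos"],state()["ft_force"])
im,d=viewer.read_camera("scene"); print([(np.round(r["position"],0).tolist(),round(r["confidence"],2)) for r in models.mark_of("scene","phone")])
x0,y0,x1,y1=200,145,320,225
cv2.imwrite("pics/c7.png",cv2.resize(im[y0:y1,x0:x1,::-1],None,fx=6,fy=6,interpolation=cv2.INTER_CUBIC))
E
```

```text
[510.39564859  28.86854839   2.15644521] [-0.60530093  0.32939483 -0.38183664]
[([511.0, 108.0, 2.0], 0.85)]
```

View pics/c7.png

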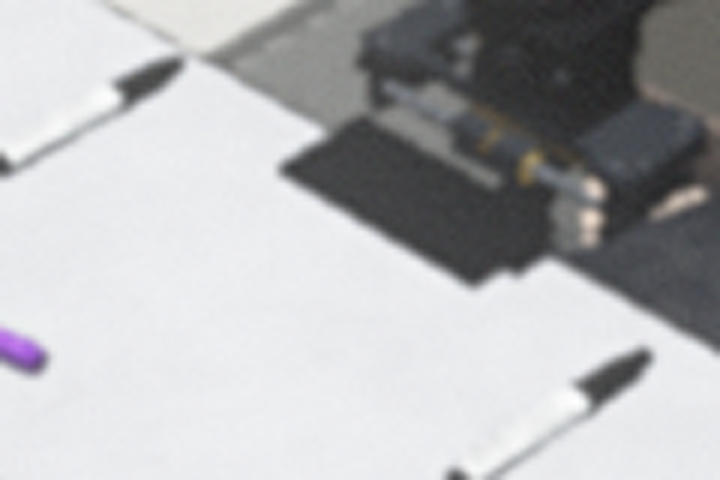

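The finger touches the right end at crop (500,270), and the phone has barely moved. I'll nudge a bit further and compare frames numerically.

```bash
cat > shift.py <<'E'
from h import *
import sys
im,d=viewer.read_camera("scene"); g=cv2.cvtColor(im,cv2.COLOR_RGB2GRAY).astype(np.float32)
np.save(sys.argv[1],g)
if len(sys.argv)>2:
    b=np.load(sys.argv[2]); s=np.s_[158:190,240:262]
    # signed displacement along y of rear-left corner region, by matching
    sh,r=cv2.phaseCorrelate(b[s],g[s],cv2.createHanningWindow((22,32),cv2.CV_32F)); print(np.round(sh,2),r, "abs diff",np.abs(b[s]-g[s]).mean())
    print("px per +1mm y",proj("scene",[475,190,8])-proj("scene",[475,189,8]))
print(state()["eef_pos"].round(1),state()["ft_force"].round(2))
E
python3 shift.py a.npy
```

```text
[510.4  28.8   2.1] [0.21 0.4  0.04]
```

>>> arm_command([
  [[0,0.004,0],0],
  [[0,0.004,0],0],
  [[0,0.004,0],0],
  [[0,0,0],0],
  [[0,0,0],0],
])

```text
t: 15.85
eef_pos: [510.4, 32.0, 2.1]
tcp_rot: [3.141, 0.0, 3.14]
ft_force: [0.2, -0.3, 0.3]
opening: 0.005
grip_force: 0.0
```

```bash
python3 shift.py b.npy a.npy
```

```text
[-0.35 -0.57] 0.947400443876783 abs diff 3.625
px per +1mm y [-0.21155076 -0.12423448]
[510.4  32.    2.1] [-0.12 -0.47  0.34]
```

>>> arm_command([
  [[0,-0.04,0],0],
  [[0,-0.04,0],0],
  [[0,0,-0.12],0],
  [[0,0,-0.14],0],
  [[0.05,0,0],0],
])

```text
t: 16.4
eef_pos: [500.3, 10.7, 70.4]
tcp_rot: [-3.141, 0.007, 3.139]
ft_force: [0.1, -0.6, -0.4]
opening: 0.008
grip_force: 0.0
```

>>> arm_command([
  [[0.07,0.1,0],0],
  [[0.07,0.1,0],0],
  [[0.07,0.1,0],0],
  [[0.05,0.1,0],0],
  [[0,0.01,0],0],
], claw=1)

```text
t: 16.9
eef_pos: [431.7, 115.5, 67.2]
tcp_rot: [3.142, -0.001, 3.141]
ft_force: [-1.5, 0.2, -0.7]
opening: 0.369
grip_force: 0.0
```

>>> arm_command([
  [[0,0,0.1],0],
  [[0,0,0.08],0],
  [[0,0,0.04],0],
  [[0,0,0],0],
  [[0,0,0],0],
])

```text
t: 17.4
eef_pos: [433.4, 114.1, 12.4]
tcp_rot: [3.142, -0.0, 3.139]
ft_force: [1.2, -0.3, 0.5]
opening: 0.79
grip_force: 0.0
```

>>> arm_command([
  [[0,0,0.038],0],
  [[0,0,0],0],
  [[-0.04,0,0],0],
  [[-0.04,0,0],0],
  [[-0.03,0,0],0],
])

```text
t: 17.9
eef_pos: [462.1, 114.5, 2.9]
tcp_rot: [3.141, 0.001, 3.14]
ft_force: [-0.1, 0.3, 0.2]
opening: 0.996
grip_force: 0.0
```

>>> arm_command([
  [[-0.008,0,0],0],
  [[-0.008,0,0],0],
  [[-0.008,0,0],0],
  [[-0.008,0,0],0],
  [[0,0,0],0],
])

```text
t: 18.4
eef_pos: [468.6, 114.5, 2.6]
tcp_rot: [3.142, -0.0, 3.14]
ft_force: [-0.5, 0.4, 0.6]
opening: 0.997
grip_force: 0.6
```

>>> arm_command([
  [[-0.006,0,0],0],
  [[-0.004,0,0],0],
  [[-0.002,0,0],0],
  [[0,0,0],0],
  [[0,0,0],0],
])

```text
t: 18.9
eef_pos: [471.7, 114.5, 2.6]
tcp_rot: [3.141, 0.0, 3.14]
ft_force: [0.3, 0.1, 0.7]
opening: 0.999
grip_force: 0.3
```

Now I'll clear off to the left and check from above.

>>> arm_command([
  [[0.05,0,0],0],
  [[0.04,0,-0.12],0],
  [[0,0,-0.18],0],
  [[0.04,0.08,-0.16],0],
  [[0.03,0.18,0],0],
])

```text
t: 19.4
eef_pos: [432.6, 179.1, 121.8]
tcp_rot: [3.14, 0.007, 3.137]
ft_force: [1.8, 1.1, -0.6]
opening: 0.997
grip_force: 0.0
```

>>> arm_command([
  [[0.02,0.18,0],0],
  [[0.02,0.18,0],0],
  [[0.02,0.18,0],0],
  [[0,0.18,0],0],
  [[0,0.18,0],0],
])

```text
t: 19.9
eef_pos: [415.9, 406.2, 117.6]
tcp_rot: [3.142, 0.0, 3.14]
ft_force: [0.5, -0.2, 0.2]
opening: 0.999
grip_force: 0.0
```

```bash
python3 - <<'E'
from h import *
im,d=viewer.read_camera("top"); b=np.load("top6.npy")
for i in (b,im):
    print(phone(i),phone(i,thr=100,xmax=520))
    w=[]
    for a,c in((176,192),(288,304)):
        g=cv2.cvtColor(i,cv2.COLOR_RGB2GRAY).astype(int)[157:172,a:c]; wt=np.clip(150-g,0,None); u=(wt*np.arange(a,c)).sum(1)/wt.sum(1)
        w.append(plane("top",[(u.mean(),164)],9)[0].round(1).tolist())
    print("caps",w)
for l in("phone","marker_left","marker_right","desk_edge"): print(l,[(np.round(r["position"],0).tolist(),round(r["confidence"],2)) for r in models.mark_of("top",l)])
cv2.imwrite("pics/c8.png",cv2.resize(im[130:210,160:320,::-1],None,fx=5,fy=5,interpolation=cv2.INTER_CUBIC))
E
```

```text
[495.976 111.581   1.571 147.626  42.053] [497.258 111.587   1.571 149.218  45.474]
caps [[479.7, 294.9, 9.0], [nan, nan, nan]]
[499.719 114.716   1.569 147.87   34.762] [500.892 114.706   1.571 149.452  38.206]
caps [[479.7, 294.9, 9.0], [nan, nan, nan]]
phone [([518.0, 119.0, 0.0], 0.6)]
marker_left [([267.0, 215.0, 7.0], 0.5), ([438.0, 291.0, -0.0], 0.49)]
marker_right [([218.0, -317.0, -0.0], 0.56), ([424.0, -68.0, -4.0], 0.55)]
desk_edge [([530.0, 218.0, -5.0], 0.9)]<stdin>:7: RuntimeWarning: invalid value encountered in divide
```

View pics/c8.png

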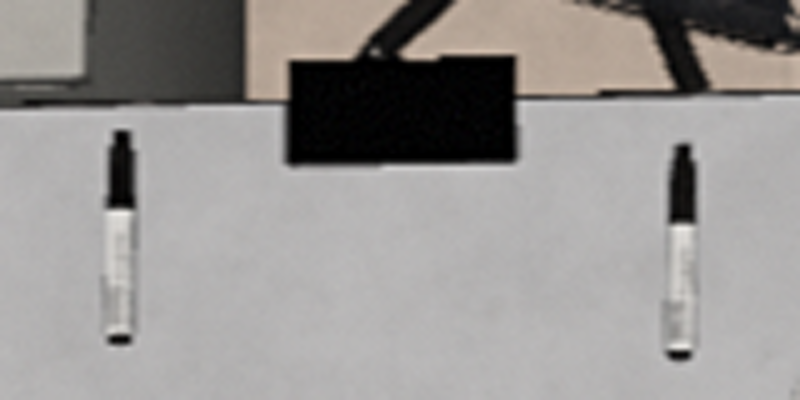

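The phone spans crop x 290 to 516, midway between the markers (120 and 682). It is parallel to the edge at y 114.7 and sticks out about 24 mm. The markers have not moved.

```bash
python3 -c "
from cell import env; print(env.job_done())"
```

```text
the job is handed in; nothing more can be done
None
```

The phone now lies flat and parallel to the far edge, sticking out about 24 mm and midway between the markers (within about 1 mm by the top camera). The markers are unmoved, the arm is clear, and I handed the job in at about 20 s of robot time; it returned no verdict.

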